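# Tuck the cover strip under the drip flap

### The job

Pick up the loose metal cover strip by its upstanding rib, set it on the grey drip deck and slide its thin front edge squarely and centrally under the deck's hinged steel flap until about 30 mm of it is covered, without lifting the flap. Finish while still holding the strip there, pressed firmly flat on the deck with a push of about 10 N: do not let go. Leave the other things on the worktop where they stand.

Things in the scene. Friction and masses are not known exactly. Their poses are not given: they have to be found in the camera images.
- deck: Grey fixed drip deck, board 190 (x) x 150 (y) x 10 mm; origin centre of underside, x from its open front to the flap hinge, z up. Stands left or right of the heater block, the strip on the other side; turned up to 0.3 rad. Board top z = 10 mm, flat and bare ahead of x = +15 mm. Beyond it a level flap covers the board; cheeks 12 mm wide, 30 mm high (inner faces y = +-61 mm) flank it from x = +16 mm.
- flap (a joint): the deck's steel flap, 116 mm wide (y), 4 mm thick, 100 g: free edge at deck x = +15 mm, hinge along y at x = +85 mm, z = 25 mm. At rest its underside is 9 mm above the board, and the gap is free back to x = +80 mm. 0 = at rest, level; grows (rad) as the free edge is lifted; swings freely and falls back.
- flap_edge (a point): middle of the free front edge of the flap, on its underside, 9 mm above the board (19 mm above the worktop)
- strip: Loose aluminium strip, 120 to 195 g: plate 95 (x) x 100 (y) x 4 mm, thinned to 2 mm at its front edge (+x); origin centre of its underside, z up. A rib 10 mm thick (x), 90 mm long (y), centred at x = -25 mm, stands up to z = 36 mm: pinch it from above across its thickness. Starts flat on the worktop, turned up to 0.5 rad; balances 13 mm ahead of the rib.
- strip_edge (a point): middle of the strip's thin front edge, at the underside (strip x = +47.5 mm)
- strip_rib (a point): middle of the strip's rib, 4 mm below its top (strip x = -25 mm, z = +32 mm)
- carton: bystander: pale yellow cardboard carton, 51x95x75 mm, standing at the right side of the worktop
- orange_bottle: bystander: white bottle with an orange cap, 69 mm diameter, 144 mm tall, at the left side
- white_bottle: bystander: white bottle with a white cap, 60 mm diameter, 118 mm tall, at the left side
- tape: bystander: roll of tape lying flat, 62 mm diameter, 18 mm tall, at the back, right of the heater block
- labels: bystander: white label roll lying flat, 72 mm diameter, 30 mm tall, behind the heater block (fixed, x 0.28 to 0.48, y -0.15 to 0.07 m, 180 mm high: carry over it). A fixed shelf, underside 0.44 m up, begins at x = 0.65 m: keep the arm clear of it
Things that resemble listed ones, but are neither listed nor needed, are in the scene too. Leave any blue look-alike of the strip alone.

How it is judged:
On the way:
1. the strip's front edge lies flat on the deck, tucked 20 to 42 mm under the flap, central and square (x of strip_edge in the frame of deck between 0.035 and 0.057 m and y of strip_edge in the frame of deck between -0.009 and 0.009 m and z of strip_edge in the frame of deck below 0.0135 m and angle between the x axis of strip and the x axis of deck, either way round below 0.09 rad and angle between strip's own z axis and vertical below 0.04 rad and value of joint flap below 0.04 rad), for 0.2 s.
At the end, for the whole second after the job is handed in: 20 to 42 mm of the strip is under the flap, within 9 mm of central and 0.09 rad of square, flat (tilt under 0.04 rad, edge within 3.5 mm of the board), flap down (under 0.04 rad), strip at rest, fingers on it with over 3 N, and 5 to 45 N between strip and deck (its weight included) (all of step 1 and contact force between strip and deck between 5 and 45 N and contact force between the fingers and strip above 3 N and linear speed of strip below 0.01 m/s); the arm keeps its last pose, push and grip.
It fails at once if the flap is lifted (hinge beyond 0.09 rad) (value of joint flap above 0.09 rad).
It fails at once if another thing on the worktop is shifted by more than 25 mm or tipped (distance of any of carton, orange_bottle, white_bottle, tape, labels from where it was at the start of the episode above 0.025 m or angle between any of carton, orange_bottle, white_bottle, tape, labels's own z axis and vertical above 0.3 rad).
It also fails if it takes over 51 s, if anything falls off the work surface, if the arm or the gripper's body presses on something with over 40 N, if the wrist force passes 120 N, or if a joint passes its speed limit or range.

### The arm

A 6-joint arm with a two-finger parallel gripper is mounted at the origin on a cart in front of the work surface, level with it; the furniture and walls round the work are solid. World frame = base frame: x ahead of the robot, y to its left, z up, the work surface at z = 0. Lengths are in m, angles in rad, forces in N, time in s.
With the tool pointing down it reaches from about 0.35 to 0.775 m from the base axis. Payload 5.5 kg.
Tool frame: the origin (TCP) lies midway between the tips of the shut fingers; the grasp point (between the pads) lies 19 mm behind it; z points along the fingers, y is the line along which they close (so a half turn about z gives the same grasp; the last joint's range is limited). The gripper opens to 85 mm and grips with 20 to 120 N. Pads are 22 mm wide; open, the fingers measure 114 mm over their backs; the gripper's body (76 mm by 85 mm) begins 54 mm behind the grasp point. The pads swing forward as they close: fully open they stand 13 mm farther back than shut.
Start: joints at [1.024, 0.313, 0.046, 1.304, 0, 1.431], TCP at [0.228, 0.528, 0.231] pointing down, gripper open.
Joint ranges: [-2.76, 2.76], [-0.86, 1.69], [-1.03, 1.26], [-2.2, 2.34], [-1.47, 1.5], [-3.14, 3.14]. Speed limits (rad/s): [2.57, 2.57, 3.14, 3.14, 3.14, 3.14].

### API

Orientations are given as a unit quaternion [w, x, y, z].
In Python, from workcell import telemetry, imaging, env gives the robot as it stands. The module is installed in compiled form; this text tells all that it offers.
- The arm moves only by the tool step_arm, never from a script. Its argument "moves" is a list of rows, each a list of 3 entries, a list of its own where there are three numbers: the shift along the tool's x, y, z in mm, then the turn, a rotation vector about the tool's x, y, z in rad, then the finger opening in mm, from 0 to 85.4. A call has 1 to 8 rows; each row is the pose to reach, as a shift and turn from the pose commanded when the call began, along the tool's axes at that moment; what a row does not reach only later rows make up. A row lasts 1/12 s, in which the tool goes at most 41.7 mm and 7.16 degrees, less where a joint would pass 70% of its speed; a pose out of reach is approached as far as the arm can. A call with a gripper value outside its range is refused whole. The fingers move at their own pace and stop on an object; "grip_force" is the grip in N (left out, the last holds). Time passes only in rows, so rows that repeat a pose let the fingers close. It gives the time, the measured TCP pose, the force, the opening and the grip force at its end, in the units of the state.
- telemetry.get_state(): the state, without advancing time (a new reading comes with each control period).
- imaging.read_camera(name): name is "side" or "top" or "wrist"; returns the picture (400x640x3 uint8, red, green, blue); there is no depth.
- imaging.camera_params(name): a dict with "camera_matrix" (3x3 intrinsics, pixels), "D" ([k1, k2, p1, p2, k3] as OpenCV has them; the pictures are not rectified), "pose" (4x4, takes a point from camera to world coordinates). Camera axes: x right, y up, looking along -z (the intrinsics and any distortion apply to the point x, -y, -z); pixel columns grow to the right and rows downward; lengths in m; the calibration is good to about 2 mm. A picture is of the moment at which its call begins: read the wrist's pose just before it. camera_params takes no time and is no camera call; for the wrist camera it gives the pose at the moment of the call.
- env.hand_in(): hands the job in; it is judged then, once.
The state is a dict: "clock": time; "joint_pos": joint angles; "qvel": joint speeds; "tau": joint torques, N m; "tcp_pos": TCP position; "orientation": TCP orientation; "wrist_force": force on the tool from outside, world axes, zero at the start; "ft_torque": the same for the moment, N m; "finger_gap": finger opening in m; "grip_force": force on a finger pad.
Only numpy, scipy, OpenCV 4.12 (cv2) and the standard library are available. Lean on these libraries where they do the work, as an engineer would, in place of code of your own. Each camera call takes 0.05 s, during which the arm holds its last target. There are 200 camera calls.

## Working session

There is one attempt and no reset: what is moved stays moved. The work goes in short steps, Python scripts to look and compute and a tool call to move; the robot and the scene stay as the last step left them, time stands still between calls to the robot, and variables do not carry over. Pictures are saved under pics/ and viewed, at most 10 in all, crops included, and the job is handed in when it is done.

Besides the shell and the picture viewer there is one more tool, called after "Call:" as name(argument=value, ...), one argument or row to a line, values as JSON. step_arm: Moves the arm, as the interface text tells. Its arguments: {"type":"object","properties":{"moves":{"type":"array"},"grip_force":{"type":"number"}},"required":["moves"]}

```bash
mkdir -p pics; python3 - <<'E'
from workcell import telemetry, imaging
import cv2,numpy as np
s=telemetry.get_state();print(s)
for n in("top","side"):
    im=imaging.read_camera(n);cv2.imwrite(f"pics/{n}0.png",im[:,:,::-1])
    p=imaging.camera_params(n);print(n,p)
E
```

```text
{'clock': 0.0, 'joint_pos': array([1.02442644e+00, 3.14039062e-01, 4.49426233e-02, 1.30360376e+00,
       1.48523856e-05, 1.43121587e+00]), 'qvel': array([-1.90415768e-03,  2.17226519e-04,  1.11009160e-03, -4.86139899e-04,
        1.31812799e-03, -8.65221590e-05]), 'tau': array([ 4.34548720e-04, -4.80629396e+01,  2.98530972e+01,  1.93538703e-02,
       -2.18860414e-04,  6.29283804e-06]), 'tcp_pos': array([0.22722241, 0.52762274, 0.23037202]), 'orientation': array([-3.27121164e-04,  2.01995143e-01,  9.79386061e-01, -8.93997642e-04]), 'wrist_force': array([ 0.92052136, -0.53117512,  0.08823769]), 'ft_torque': array([-0.04488472, -0.02508313, -0.0070652 ]), 'grip_force': 0.0, 'finger_gap': 0.08562784485275222}
top {'camera_matrix': array([[428.72299735,   0.        , 317.6042375 ],
       [  0.        , 428.72299735, 201.44402478],
       [  0.        ,   0.        ,   1.        ]]), 'D': array([0.0320804, 0.       , 0.       , 0.       , 0.       ]), 'pose': array([[ 7.74355543e-02,  9.71547836e-01, -2.23827026e-01,
         1.22834879e-01],
       [-9.96996469e-01,  7.57589764e-02, -1.60816352e-02,
        -9.23290666e-02],
       [ 1.33282848e-03,  2.24400045e-01,  9.74496200e-01,
         1.82513107e+00],
       [ 0.00000000e+00,  0.00000000e+00,  0.00000000e+00,
         1.00000000e+00]])}
side {'camera_matrix': array([[402.17332628,   0.        , 321.80161148],
       [  0.        , 402.17332628, 200.99670953],
       [  0.        ,   0.        ,   1.        ]]), 'D': array([-0.09473713,  0.        ,  0.        ,  0.        ,  0.        ]), 'pose': array([[-0.98446077, -0.14876396,  0.09330741,  0.68925512],
       [ 0.17545755, -0.85503359,  0.48798792,  0.87200008],
       [ 0.00718596,  0.49677645,  0.86784879,  1.7309659 ],
       [ 0.        ,  0.        ,  0.        ,  1.        ]])}
```

View pics/top0.png

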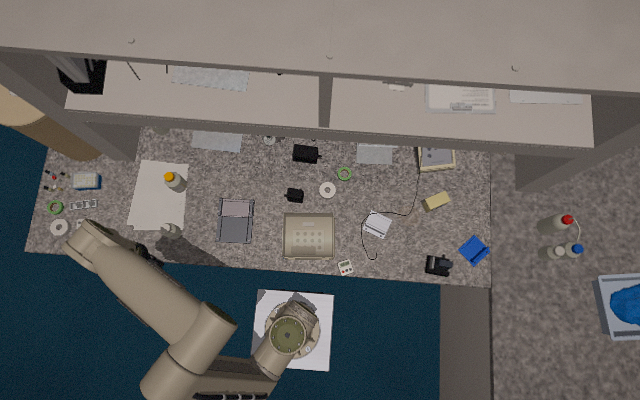

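View pics/side0.png

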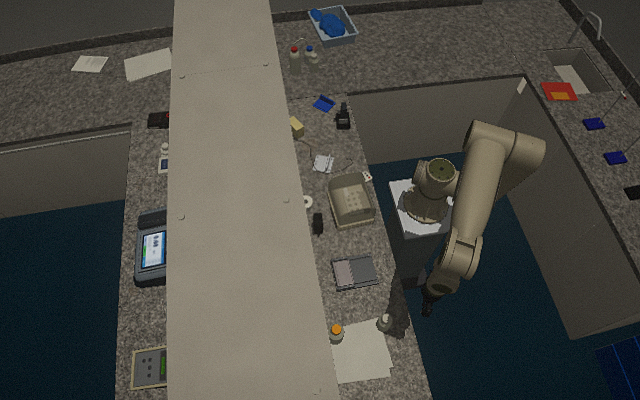

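Top view: deck at about (235,220) with its lighter flap toward the back, heater block at (308,236). Strip candidates are the silver plate at (377,223), the blue look-alike at (474,250) and white papers at (375,153) and (216,140). I choose the silver one at (377,223), and check it and the deck in a close crop.

```bash
cat > h.py <<'E'
import cv2,numpy as np
from workcell import telemetry, imaging
from scipy.spatial.transform import Rotation as R
def ray(p,uv):
    n=cv2.undistortPoints(np.array(uv,float).reshape(-1,1,2),p["camera_matrix"],p["D"]).reshape(-1,2)
    d=np.c_[n[:,0],-n[:,1],-np.ones(len(n))]@p["pose"][:3,:3].T
    return p["pose"][:3,3],d
def onz(p,uv,z):
    o,d=ray(p,uv); z=np.asarray(z,float)
    return o+d*((z-o[2])/d[:,2])[:,None]
def proj(p,X):
    X=np.atleast_2d(X);q=(X-p["pose"][:3,3])@p["pose"][:3,:3]
    q=q*[1,-1,-1]
    return cv2.projectPoints(q,np.zeros(3),np.zeros(3),p["camera_matrix"],p["D"])[0].reshape(-1,2)
E
python3 - <<'E'
from h import *
im=cv2.imread("pics/top0.png")
a=cv2.resize(im[195:255,345:405],None,fx=6,fy=6,interpolation=cv2.INTER_CUBIC)
b=cv2.resize(im[190:250,205:265],None,fx=6,fy=6,interpolation=cv2.INTER_CUBIC)
cv2.imwrite("pics/crop0.png",np.hstack([a,b]))
p=imaging.camera_params("top")
print(onz(p,[(377,223),(474,250),(235,220),(308,235),(168,228),(174,180),(327,190),(437,202)],0.0).round(3))
w=imaging.camera_params("wrist");print(w)
s=telemetry.get_state();Rt=R.from_quat(s["orientation"],scalar_first=True).as_matrix()
print(Rt.round(3),(Rt.T@(w["pose"][:3,3]-s["tcp_pos"])).round(3),(Rt.T@w["pose"][:3,:3]).round(3))
E
```

```text
[[ 0.467 -0.325  0.   ]
 [ 0.383 -0.74   0.   ]
 [ 0.432  0.287  0.   ]
 [ 0.392 -0.033  0.   ]
 [ 0.376  0.568  0.   ]
 [ 0.589  0.575  0.   ]
 [ 0.597 -0.099  0.   ]
 [ 0.58  -0.581  0.   ]]
{'camera_matrix': array([[302.31661575,   0.        , 319.39339398],
       [  0.        , 302.31661575, 200.37521369],
       [  0.        ,   0.        ,   1.        ]]), 'D': array([-0.01690053,  0.        ,  0.        ,  0.        ,  0.        ]), 'pose': array([[ 0.39481481, -0.88657262, -0.24106068,  0.16764346],
       [ 0.91875672,  0.3802068 ,  0.10643719,  0.55294051],
       [-0.00271139, -0.2634991 ,  0.96465583,  0.37115446],
       [ 0.        ,  0.        ,  0.        ,  1.        ]])}
[[-0.918  0.396 -0.001]
 [ 0.396  0.918 -0.001]
 [ 0.    -0.002 -1.   ]] [ 0.065 -0.001 -0.141] [[ 0.001  0.965  0.264]
 [ 1.    -0.001  0.001]
 [ 0.001  0.264 -0.965]]
```

View pics/crop0.png

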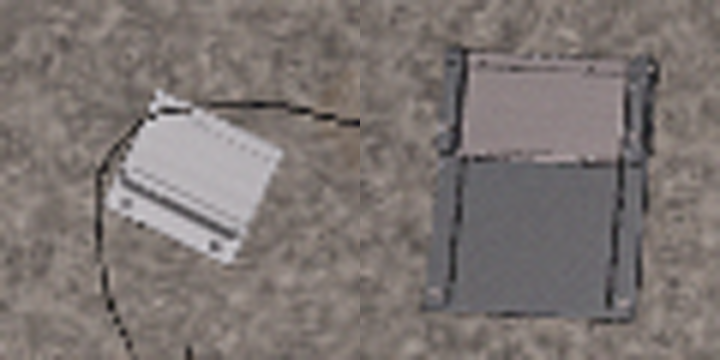

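The crop confirms it: left, the silver strip with its rib near the robot-side edge and +x pointing forward and right. Right, the grey deck with the flap at the far side and its edge at crop row about 158. Next, get close wrist views, deck first.

```bash
cat >> h.py <<'E'
def goto(pos,yaw,):
    """print shift mm / rotvec to reach pos with tool down and tool x at yaw (rad, world)"""
    s=telemetry.get_state();Rt=R.from_quat(s["orientation"],scalar_first=True)
    c,n=np.cos(yaw),np.sin(yaw)
    Rg=R.from_matrix(np.array([[c,n,0],[n,-c,0],[0,0,-1]]).T.T)
    print("shift",(Rt.inv().apply(np.array(pos)-s["tcp_pos"])*1e3).round(1).tolist(),"rot",(Rt.inv()*Rg).as_rotvec().round(4).tolist(),"tcp",s["tcp_pos"].round(4),"t",s["clock"])
E
python3 -c "
from h import *
goto([.43,.21,.25],np.pi/2)"
```

```text
shift [-311.9, -211.6, -19.2] rot [-0.0016, 0.0007, 1.164] tcp [0.2273 0.5277 0.2305] t 0.1
```

Call:
step_arm(
  moves=[
    [[-312,-212,-20],[0,0,1.164],85],
    [[-312,-212,-20],[0,0,1.164],85],
    [[-312,-212,-20],[0,0,1.164],85],
    [[-312,-212,-20],[0,0,1.164],85],
    [[-312,-212,-20],[0,0,1.164],85],
    [[-312,-212,-20],[0,0,1.164],85],
    [[-312,-212,-20],[0,0,1.164],85],
    [[-312,-212,-20],[0,0,1.164],85],
  ],
)

```text
clock: 0.77
tcp_pos: [0.4067, 0.2455, 0.2489]
orientation: [-0.0, 0.649, 0.761, -0.0]
wrist_force: [0.6, 0.4, 0.5]
finger_gap: 0.0854
grip_force: 0.0
```

```bash
python3 -c "
from h import *
goto([.43,.21,.25],np.pi/2)"
```

```text
shift [-38.7, 17.4, -1.1] rot [-0.0003, -0.0, 0.1581] tcp [0.4067 0.2455 0.2489] t 0.7667
```

Call:
step_arm(
  moves=[
    [[-39,17,0],[0,0,0.158],85],
    [[-39,17,0],[0,0,0.158],85],
    [[-39,17,0],[0,0,0.158],85],
    [[-39,17,0],[0,0,0.158],85],
    [[-39,17,0],[0,0,0.158],85],
    [[-39,17,0],[0,0,0.158],85],
  ],
)

```text
clock: 1.27
tcp_pos: [0.4287, 0.2127, 0.2488]
orientation: [-0.0, 0.704, 0.71, -0.0]
wrist_force: [0.3, -0.4, -0.5]
finger_gap: 0.085
grip_force: 0.0
```

```bash
python3 - <<'E'
from h import *
import pickle
p=imaging.camera_params("wrist");im=imaging.read_camera("wrist")[:,:,::-1]
cv2.imwrite("pics/w1.png",im);pickle.dump(p,open("w1.pkl","wb"))
goto([.45,-.1,.3],np.pi/2-.2)
E
```

```text
shift [-313.0, 18.4, -51.2] rot [-0.0003, -0.0001, 0.2091] tcp [0.4287 0.2128 0.2489] t 1.3167
```

View pics/w1.png

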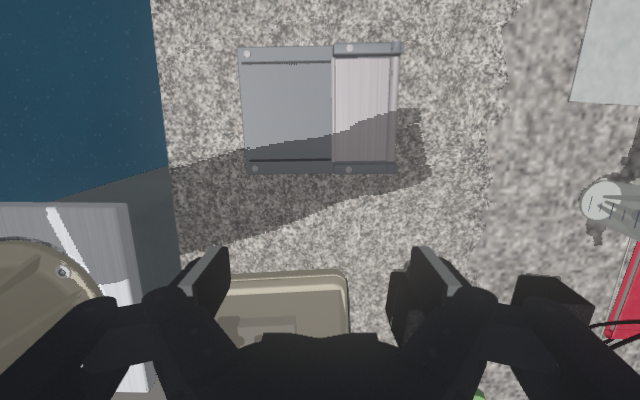

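Wrist view: deck with board corners near (240,48) and (248,174) at the front, flap free edge along column 332 (rows 55 to 162) and far cheek ends near (402,42) and (397,172). I refine these edges numerically.

```bash
cat >> h.py <<'E'
def edge(g,a,b,w=6,t0=.08,t1=.92):
    """refine line a-b by strongest gradient along normals; returns two points"""
    a,b=np.array(a,float),np.array(b,float);d=b-a;L=np.hypot(*d);d/=L;n=np.array([-d[1],d[0]])
    k=np.arange(-w,w+.01,.25);P=[]
    for t in np.linspace(t0,t1,60)*L:
        q=(a+d*t+k[:,None]*n).astype(np.float32)
        v=cv2.remap(g,q[:,0].reshape(1,-1),q[:,1].reshape(1,-1),cv2.INTER_LINEAR)[0]
        gr=np.abs(np.gradient(cv2.GaussianBlur(v.reshape(1,-1),(0,0),3)[0]))
        P.append(a+d*t+n*k[gr.argmax()])
    vx,vy,x,y=cv2.fitLine(np.float32(P),cv2.DIST_HUBER,0,.5,.01).ravel()
    u=np.array([vx,vy]);c=np.array([x,y])
    return [c+u*((a-c)@u),c+u*((b-c)@u)]
def gray(im): return cv2.GaussianBlur(cv2.cvtColor(im,cv2.COLOR_BGR2GRAY),(0,0),.7).astype(np.float32)
E
python3 - <<'E'
from h import *
import pickle
p=pickle.load(open("w1.pkl","rb"));im=cv2.imread("pics/w1.png");g=gray(im)
for n,a,b,z in [("front",(240,50),(248,172),.010),("flap",(332,58),(332,160),.023),("left",(240,48),(328,44),.010),("right",(248,174),(330,174),.010),("hinge",(398,45),(396,165),.027),
  ("inL",(334,56),(385,54),.023),("inR",(334,162),(385,162),.023)]:
    e=edge(g,a,b,5);X=onz(p,e,z);d=X[1]-X[0]
    print(n,np.round(e,1).tolist(),X[:,:2].round(4).tolist(),"yaw",np.degrees(np.arctan2(d[1],d[0])).round(2),"len",np.hypot(*d[:2]).round(4))
E
python3 - <<'E'
import cv2
im=cv2.imread("pics/w1.png")[30:190,225:420];cv2.imwrite("pics/w1c.png",cv2.resize(im,None,fx=3.6,fy=3.6,interpolation=cv2.INTER_CUBIC))
E
```

```text
front [[236.8, 50.2], [244.5, 172.2]] [[0.3336, 0.3523], [0.335, 0.2102]] yaw -89.43 len 0.1421
flap [[332.0, 58.0], [331.1, 160.0]] [[0.4429, 0.3426], [0.4441, 0.2285]] yaw -89.4 len 0.1141
left [[240.0, 45.5], [328.0, 44.6]] [[0.3375, 0.3573], [0.4385, 0.3591]] yaw 1.0 len 0.101
right [[248.0, 173.8], [330.0, 175.7]] [[0.3393, 0.2081], [0.4436, 0.2068]] yaw -0.73 len 0.1043
hinge [[398.0, 45.0], [394.8, 165.0]] [[0.5147, 0.356], [0.5209, 0.2239]] yaw -87.3 len 0.1323
inL [[334.1, 58.4], [385.1, 56.8]] [[0.4452, 0.3422], [0.5021, 0.3445]] yaw 2.29 len 0.057
inR [[334.0, 160.8], [385.0, 160.3]] [[0.4476, 0.2275], [0.5095, 0.2288]] yaw 1.14 len 0.0619
```

View pics/w1c.png

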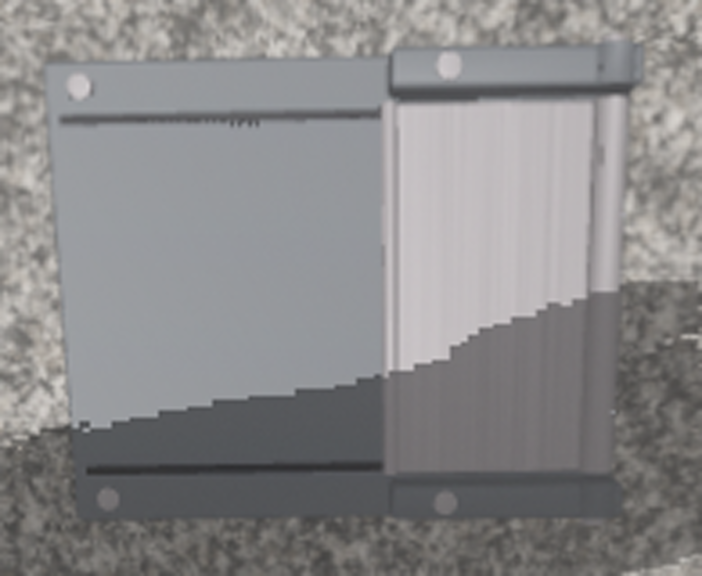

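Call:
step_arm(
  moves=[
    [[-313,18,-50],[0,0,0.2],85],
    [[-313,18,-50],[0,0,0.2],85],
    [[-313,18,-50],[0,0,0.2],85],
    [[-313,18,-50],[0,0,0.2],85],
    [[-313,18,-50],[0,0,0.2],85],
    [[-313,18,-50],[0,0,0.2],85],
    [[-313,18,-50],[0,0,0.2],85],
    [[-313,18,-50],[0,0,0.2],85],
  ],
)

```text
clock: 1.98
tcp_pos: [0.4497, -0.1035, 0.2997]
orientation: [0.001, 0.772, 0.636, 0.0]
wrist_force: [0.0, -0.3, 1.1]
finger_gap: 0.0849
grip_force: 0.0
```

The crop shows the deck edges clearly: front corners at about (238.3,48.3) and (246.1,173.6), printed lines near the two sides, flap front edge at column 332. The deck is nearly square to the world axes (yaw about 0.5°). On to the strip.

```bash
python3 - <<'E'
from h import *
import pickle
p=pickle.load(open("w1.pkl","rb"))
c=lambda x,y:(225+(x+.5)/3.6-.5,30+(y+.5)/3.6-.5)
X=onz(p,[c(48,66),c(76,517),c(388,57),c(388,513),c(60,120),c(380,110),c(88,471),c(384,465)],.010)
print(X[:,:2].round(4).tolist())
for a,b in((0,2),(1,3),(4,5),(6,7),(1,0)):print(np.degrees(np.arctan2(*(X[b]-X[a])[1::-1])).round(2))
goto([.43,-.38,.23],np.radians(65))
E
```

```text
[[0.3351, 0.3547], [0.3365, 0.2089], [0.4435, 0.3582], [0.4466, 0.2113], [0.3381, 0.3387], [0.4413, 0.3425], [0.3415, 0.2252], [0.4449, 0.2282]]
1.86
1.29
2.14
1.71
90.54
shift [-275.0, 33.7, 70.0] rot [0.0017, 0.0009, 0.2429] tcp [ 0.4497 -0.1035  0.2997] t 1.9833
```

Call:
step_arm(
  moves=[
    [[-100,12,0],[0,0,0.12],85],
    [[-275,34,0],[0,0,0.24],85],
    [[-275,34,20],[0,0,0.24],85],
    [[-275,34,40],[0,0,0.24],85],
    [[-275,34,70],[0,0,0.24],85],
    [[-275,34,70],[0,0,0.24],85],
    [[-275,34,70],[0,0,0.24],85],
    [[-275,34,70],[0,0,0.24],85],
  ],
)

```text
clock: 2.65
tcp_pos: [0.4287, -0.3815, 0.2239]
orientation: [-0.002, 0.844, 0.537, -0.001]
wrist_force: [0.8, 1.1, -0.1]
finger_gap: 0.0852
grip_force: 0.0
```

Call:
step_arm(
  moves=[
    [[0,0,0],[0,0,0],85],
    [[0,0,0],[0,0,0],85],
    [[0,0,0],[0,0,0],85],
  ],
)

```text
clock: 2.9
tcp_pos: [0.4305, -0.3762, 0.2299]
orientation: [0.0, 0.842, 0.539, 0.0]
wrist_force: [-0.2, -0.5, -0.1]
finger_gap: 0.085
grip_force: 0.0
```

```bash
python3 - <<'E'
from h import *
import pickle
p=imaging.camera_params("wrist");im=imaging.read_camera("wrist")[:,:,::-1]
cv2.imwrite("pics/w2.png",im);pickle.dump(p,open("w2.pkl","wb"))
c=proj(p,[[.467,-.325,0]])[0];print(c)
x,y=np.clip(c.astype(int),[100,80],[540,320]);print(x-100,y-80)
cv2.imwrite("pics/w2c.png",cv2.resize(im[y-80:y+80,x-100:x+100],None,fx=3.5,fy=3.5,interpolation=cv2.INTER_CUBIC))
goto([.43,-.38,.23],np.radians(65))
E
```

```text
[327.35028237 121.3782261 ]
227 41
shift [-3.7, 1.0, 0.1] rot [0.0014, 0.0004, 0.0048] tcp [ 0.4306 -0.3763  0.2301] t 2.95
```

View pics/w2c.png

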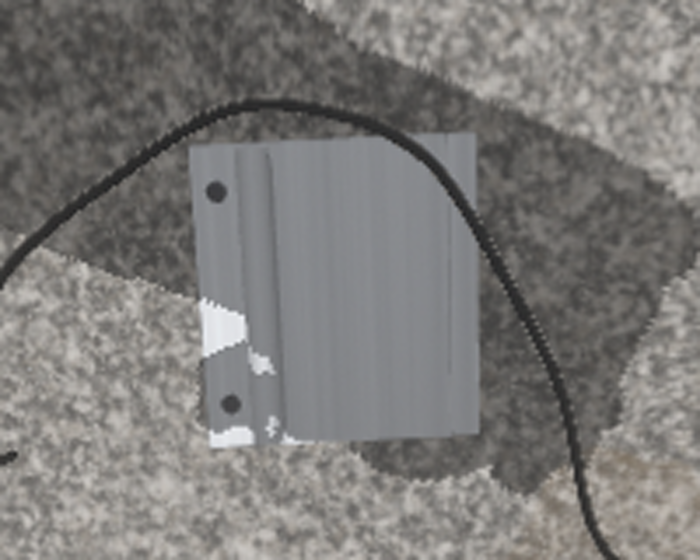

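The crop shows the silver strip: corners at about (190,148), (475,134), (480,432) and (210,447), the rib standing near its rear (left) side, two holes behind it. A thin black cable passes visually over its front-left corner.

```bash
python3 - <<'E'
from h import *
import pickle
p=pickle.load(open("w2.pkl","rb"))
c=lambda x,y:(227+(x+.5)/3.5-.5,41+(y+.5)/3.5-.5)
im=cv2.imread("pics/w2.png");g=gray(im)
def isect(l,m):
    A=np.cross([*l[0],1],[*l[1],1]);B=np.cross([*m[0],1],[*m[1],1]);q=np.cross(A,B);return q[:2]/q[2]
C=[c(190,148),c(475,134),c(480,432),c(210,447)]
E=[edge(g,C[i],C[(i+1)%4],3) for i in range(4)]
K=[isect(E[i-1],E[i]) for i in range(4)]
for Q in (C,K):
    X=onz(p,Q,[.004,.002,.002,.004])[:,:2]
    print(X.round(4).tolist(),"sides",[np.hypot(*(X[i]-X[(i+1)%4])).round(4) for i in range(4)])
    fx=(X[1]+X[2]-X[0]-X[3])/2; fy=(X[0]+X[1]-X[2]-X[3])/2
    y1=np.arctan2(fx[1],fx[0]);y2=np.arctan2(-fy[0],fy[1]);ctr=X.mean(0);print("ctr",ctr,"yaw",y1,y2)
    y=(y1+y2)/2;rib=ctr-.025*np.array([np.cos(y),np.sin(y)]);print("rib",rib)
    t=np.array([[*(ctr+R.from_euler('z',y).as_matrix()[:2,:2]@[a,b]),.036] for a,b in((-.03,.045),(-.02,.045),(-.02,-.045),(-.03,-.045))])
    print("rib top corners in crop",((proj(p,t)-[227,41]+.5)*3.5).round().tolist())
E
```

```text
[[0.4364, -0.2641], [0.5227, -0.2987], [0.4867, -0.3897], [0.3989, -0.3548]] sides [np.float64(0.093), np.float64(0.0979), np.float64(0.0945), np.float64(0.0982)]
ctr [ 0.46114374 -0.32685374] yaw -0.38008541937662227 -0.38430203603149926
rib [ 0.43794753 -0.31752982]
rib top corners in crop [[234.0, 148.0], [267.0, 146.0], [285.0, 447.0], [254.0, 448.0]]
[[0.4363, -0.2627], [0.5229, -0.2981], [0.4866, -0.3908], [0.3988, -0.354]] sides [np.float64(0.0935), np.float64(0.0996), np.float64(0.0951), np.float64(0.0986)]
ctr [ 0.46113757 -0.32639008] yaw -0.3922782182619534 -0.3810794232348533
rib [ 0.43798341 -0.31696222]
rib top corners in crop [[234.0, 146.0], [267.0, 144.0], [284.0, 445.0], [252.0, 446.0]]
```

```bash
python3 -c "
from h import *
goto([.438,-.317,.011],1.186)"
```

```text
shift [57.0, -18.4, 219.1] rot [0.0014, 0.0004, -0.0467] tcp [ 0.4306 -0.3763  0.2301] t 2.95
```

Call:
step_arm(
  moves=[
    [[40,-13,0],[0,0,-0.047],60],
    [[57,-18.4,20],[0,0,-0.047],60],
    [[57,-18.4,60],[0,0,-0.047],60],
    [[57,-18.4,100],[0,0,-0.047],60],
    [[57,-18.4,130],[0,0,-0.047],60],
    [[57,-18.4,150],[0,0,-0.047],60],
    [[57,-18.4,160],[0,0,-0.047],60],
    [[57,-18.4,160],[0,0,-0.047],60],
  ],
  grip_force=50,
)

```text
clock: 3.62
tcp_pos: [0.4364, -0.3162, 0.0677]
orientation: [-0.001, 0.829, 0.559, -0.0]
wrist_force: [-0.3, -0.4, -0.3]
finger_gap: 0.06
grip_force: 0.0
```

```bash
python3 -c "
from h import *
goto([.438,-.317,.011],1.186)"
```

```text
shift [-0.2, 1.9, 56.7] rot [-0.0026, -0.0012, -0.0004] tcp [ 0.4364 -0.3162  0.0677] t 3.6167
```

Call:
step_arm(
  moves=[
    [[0,1,15],[0,0,0],60],
    [[0,1,30],[0,0,0],60],
    [[0,1,40],[0,0,0],60],
    [[0,1,48],[0,0,0],50],
    [[0,1,54],[0,0,0],40],
    [[0,1,57],[0,0,0],30],
    [[0,1,57],[0,0,0],26],
    [[0,1,57],[0,0,0],26],
  ],
)

```text
clock: 4.28
tcp_pos: [0.4382, -0.3188, 0.0123]
orientation: [0.0, 0.83, 0.558, 0.0]
wrist_force: [1.3, -0.3, 0.6]
finger_gap: 0.0259
grip_force: 0.0
```

```bash
python3 -c "
from h import *
goto([.438,-.317,.011],1.186)"
```

```text
shift [1.6, -0.8, 1.3] rot [0.0005, 0.0001, -0.0023] tcp [ 0.4382 -0.3188  0.0123] t 4.2833
```

Position is good. Close on the rib.

Call:
step_arm(
  moves=[
    [[1,-0.5,1],[0,0,0],14],
    [[1,-0.5,1],[0,0,0],8],
    [[1,-0.5,1],[0,0,0],4],
    [[1,-0.5,1],[0,0,0],4],
    [[1,-0.5,1],[0,0,0],4],
    [[1,-0.5,1],[0,0,0],4],
    [[1,-0.5,1],[0,0,0],4],
    [[1,-0.5,1],[0,0,0],4],
  ],
  grip_force=60,
)

```text
clock: 4.95
tcp_pos: [0.4382, -0.3177, 0.0115]
orientation: [0.0, 0.83, 0.558, 0.0]
wrist_force: [-0.5, 1.1, 5.9]
finger_gap: 0.0086
grip_force: 59.2
```

```bash
python3 -c "
from h import *
goto([.438,-.317,.3],1.186);print(telemetry.get_state()['wrist_force'],telemetry.get_state()['ft_torque'])"
```

```text
shift [0.5, -0.1, -288.5] rot [0.0009, 0.0002, -0.0022] tcp [ 0.4382 -0.3177  0.0115] t 4.95
[-0.50564109  1.10932169  5.90752074] [0.10882342 0.1387912  0.01491159]
```

Call:
step_arm(
  moves=[
    [[0,0,-6],[0,0,0],4],
    [[0,0,-20],[0,0,0],4],
    [[0,0,-45],[0,0,0],4],
    [[0,0,-80],[0,0,0],4],
    [[0,0,-115],[0,0,0],4],
    [[0,0,-150],[0,0,0],4],
    [[0,0,-185],[0,0,0],4],
    [[0,0,-220],[0,0,0],4],
  ],
)

```text
clock: 5.62
tcp_pos: [0.4372, -0.3168, 0.2324]
orientation: [-0.001, 0.83, 0.558, -0.0]
wrist_force: [1.5, -0.7, -2.1]
finger_gap: 0.0084
grip_force: 58.6
```

```bash
python3 -c "
from h import *
goto([.47,-.10,.29],np.pi/2-.1);print(telemetry.get_state()['wrist_force'],telemetry.get_state()['ft_torque'])"
```

```text
shift [213.2, -51.5, -57.5] rot [-0.0009, -0.0007, -0.287] tcp [ 0.4372 -0.3168  0.2324] t 5.6167
[ 1.52392935 -0.66188229 -2.12473901] [-0.06117029  0.0116408   0.02029174]
```

Call:
step_arm(
  moves=[
    [[0,0,-30],[0,0,0],4],
    [[15,-5,-57],[0,0,-0.05],4],
    [[45,-12,-57],[0,0,-0.1],4],
    [[80,-20,-57],[0,0,-0.15],4],
    [[115,-28,-57],[0,0,-0.2],4],
    [[150,-36,-57],[0,0,-0.25],4],
    [[185,-44,-57],[0,0,-0.28],4],
    [[213,-51,-57],[0,0,-0.287],4],
  ],
)

```text
clock: 6.28
tcp_pos: [0.4705, -0.0985, 0.2877]
orientation: [-0.001, 0.741, 0.672, 0.0]
wrist_force: [0.1, -0.1, -2.0]
finger_gap: 0.0085
grip_force: 58.7
```

```bash
python3 -c "
from h import *
goto([.40,.2,.29],np.pi/2+.02)"
```

```text
shift [290.1, -99.3, -1.9] rot [-0.0009, -0.001, -0.1179] tcp [ 0.4705 -0.0985  0.2877] t 6.2833
```

Call:
step_arm(
  moves=[
    [[35,-12,0],[0,0,-0.02],4],
    [[70,-24,0],[0,0,-0.04],4],
    [[108,-36,0],[0,0,-0.06],4],
    [[146,-49,0],[0,0,-0.08],4],
    [[184,-62,0],[0,0,-0.1],4],
    [[220,-75,0],[0,0,-0.118],4],
    [[255,-87,0],[0,0,-0.118],4],
    [[285,-97,0],[0,0,-0.118],4],
  ],
)

```text
clock: 6.95
tcp_pos: [0.4013, 0.1943, 0.2878]
orientation: [-0.0, 0.7, 0.714, -0.0]
wrist_force: [0.4, -0.5, -1.1]
finger_gap: 0.0087
grip_force: 58.7
```

```bash
python3 -c "
from h import *
goto([.355,.283,.1],np.pi/2+.015)"
```

```text
shift [89.5, -44.5, 187.9] rot [-0.0009, -0.0003, 0.004] tcp [0.4013 0.1943 0.2878] t 6.95
```

Call:
step_arm(
  moves=[
    [[30,-15,0],[0,0,0.004],4],
    [[60,-30,20],[0,0,0.004],4],
    [[85,-42,50],[0,0,0.004],4],
    [[89,-44,85],[0,0,0.004],4],
    [[89,-44,120],[0,0,0.004],4],
    [[89,-44,145],[0,0,0.004],4],
    [[89,-44,158],[0,0,0.004],4],
    [[89,-44,160],[0,0,0.004],4],
  ],
)

```text
clock: 7.62
tcp_pos: [0.3545, 0.2793, 0.1247]
orientation: [-0.001, 0.702, 0.712, -0.003]
wrist_force: [0.0, -1.1, -2.0]
finger_gap: 0.0085
grip_force: 58.7
```

Call:
step_arm(
  moves=[
    [[0,0,0],[0,0,0],4],
    [[0,0,0],[0,0,0],4],
    [[0,0,0],[0,0,0],4],
  ],
)

```text
clock: 7.87
tcp_pos: [0.3584, 0.281, 0.1293]
orientation: [0.0, 0.702, 0.712, 0.001]
wrist_force: [0.9, -0.7, -0.9]
finger_gap: 0.0088
grip_force: 58.7
```

```bash
python3 - <<'E'
from h import *
import pickle
p=imaging.camera_params("wrist");im=imaging.read_camera("wrist")[:,:,::-1]
cv2.imwrite("pics/w3.png",im);pickle.dump(p,open("w3.pkl","wb"))
s=telemetry.get_state();print(s["tcp_pos"],s["wrist_force"],s["ft_torque"])
goto([.3525,.283,.04],np.pi/2+.015)
E
```

```text
[0.35845311 0.2810028  0.12939208] [ 0.17577131 -0.21661635 -1.31366638] [0.01348707 0.03676607 0.03348561]
shift [2.0, -6.1, 89.4] rot [0.0025, -0.0013, -0.0012] tcp [0.3585 0.281  0.1294] t 7.9167
```

View pics/w3.png

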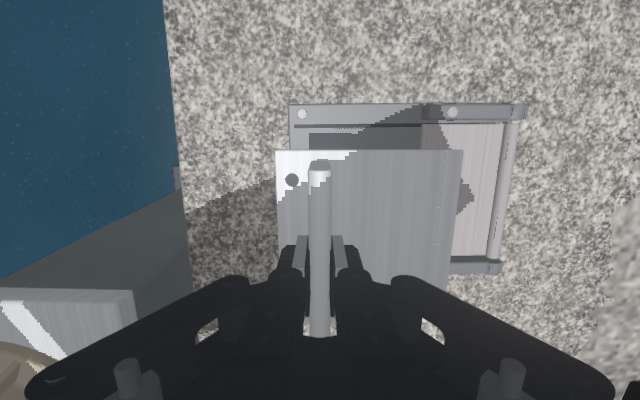

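Wrist view: strip held level with its left corners at (275,150) and (463,150), rib end at (309-331,165). The flap is behind at columns 435-500 and the deck is below. I compare with the pose the grasp implies.

```bash
python3 - <<'E'
from h import *
import pickle
p=pickle.load(open("w3.pkl","rb"));im=cv2.imread("pics/w3.png");g=gray(im)
s=telemetry.get_state();Rt=R.from_quat(s["orientation"],scalar_first=True).as_matrix();t=s["tcp_pos"]
# strip axes: x=tool y, y=tool x, z=-tool z ; origin
S=np.c_[Rt[:,1],Rt[:,0],-Rt[:,2]]
O=t-S@[-.025,0,.0115]
P=[[.0475,.05,.002],[-.0475,.05,.004],[.0475,-.05,.002],[-.03,.045,.036],[-.02,.045,.036]]
print(proj(p,[O+S@q for q in P]).round(1).tolist())
e1=edge(g,(463,150),(451,285),4);e2=edge(g,(345,150),(460,150),4,.2,.95);e3=edge(g,(275,150),(278,240),4)
print(np.round([e1,e2,e3],1).tolist())
z=O[2]
for e,h in((e1,z+.002),(e2,z+.003),(e3,z+.004)):
    X=(onz(p,e,h)-O)@S;d=X[1]-X[0];print("in strip frame",X[:,:2].round(4).tolist(),np.degrees(np.arctan2(d[1],d[0])).round(2))
# deck check
e=edge(g,(290,104),(425,104),4);X=onz(p,e,.01);print("deck left",X[:,:2].round(4).tolist(),np.degrees(np.arctan2(*(X[1]-X[0])[1::-1])).round(2))
e=edge(g,(290,106),(290,148),4);X=onz(p,e,.01);print("deck front",X[:,:2].round(4).tolist())
E
```

```text
[[463.5, 149.8], [270.5, 149.9], [441.5, 323.0], [303.3, 171.4], [329.1, 171.4]]
[[[463.4, 150.0], [447.3, 284.6]], [[345.0, 149.1], [460.0, 149.5]], [[274.6, 150.0], [277.5, 240.0]]]
in strip frame [[0.0475, 0.0499], [0.048, -0.0248]] -89.65
in strip frame [[-0.0112, 0.0503], [0.0454, 0.0502]] -0.09
in strip frame [[-0.0455, 0.05], [-0.0458, 0.0029]] -90.31
deck left [[0.3348, 0.3564], [0.4458, 0.3604]] 2.09
deck front [[0.3342, 0.3553], [0.3343, 0.321]]
```

```bash
python3 -c "
from h import *
goto([.356,.2824,.026],np.pi/2+.026)"
```

```text
shift [1.3, -2.7, 103.4] rot [0.0025, -0.0013, -0.0122] tcp [0.3585 0.281  0.1294] t 7.9167
```

Call:
step_arm(
  moves=[
    [[1.3,-2.7,25],[0.002,-0.001,-0.012],4],
    [[1.3,-2.7,50],[0.002,-0.001,-0.012],4],
    [[1.3,-2.7,72],[0.002,-0.001,-0.012],4],
    [[1.3,-2.7,88],[0.002,-0.001,-0.012],4],
    [[1.3,-2.7,97],[0.002,-0.001,-0.012],4],
    [[1.3,-2.7,101],[0.002,-0.001,-0.012],4],
    [[1.3,-2.7,103],[0.002,-0.001,-0.012],4],
    [[1.3,-2.7,103],[0.002,-0.001,-0.012],4],
  ],
)

```text
clock: 8.58
tcp_pos: [0.3553, 0.2821, 0.0256]
orientation: [-0.0, 0.698, 0.716, -0.0]
wrist_force: [-0.6, 0.1, -1.7]
finger_gap: 0.0085
grip_force: 58.7
```

```bash
python3 -c "
from h import *
goto([.356,.2824,.0215],np.pi/2+.026);s=telemetry.get_state();print(s['wrist_force'],s['ft_torque'])"
```

```text
shift [0.3, 0.7, 4.1] rot [-0.0009, 0.0004, -0.0001] tcp [0.3553 0.2821 0.0256] t 8.5833
[-0.61205374  0.0862555  -1.66268789] [-0.01465874  0.00119827 -0.00779348]
```

Lower gently to contact.

Call:
step_arm(
  moves=[
    [[0,0,1],[0,0,0],4],
    [[0,0,2],[0,0,0],4],
    [[0,0,3],[0,0,0],4],
    [[0,0,3.5],[0,0,0],4],
    [[0,0,4],[0,0,0],4],
    [[0,0,4],[0,0,0],4],
    [[0,0,4],[0,0,0],4],
  ],
)

```text
clock: 9.17
tcp_pos: [0.3549, 0.2819, 0.0215]
orientation: [-0.0, 0.698, 0.716, -0.001]
wrist_force: [-1.1, -0.1, 4.7]
finger_gap: 0.0089
grip_force: 59.6
```

```bash
python3 -c "
from h import *
goto([.356,.2824,.0215],np.pi/2+.026);s=telemetry.get_state();print(s['wrist_force'],s['ft_torque'])"
```

```text
shift [0.4, 1.1, -0.0] rot [-0.0013, 0.0006, 0.0] tcp [0.3549 0.2819 0.0215] t 9.1667
[-1.12037666 -0.14740166  4.74798556] [-0.20680733  0.2100523  -0.01435373]
```

Call:
step_arm(
  moves=[
    [[0,0,0],[0.003,-0.002,0],4],
    [[0,0,0],[0.006,-0.004,0],4],
    [[0,0,0],[0.006,-0.004,0],4],
    [[0,0,0],[0.006,-0.004,0],4],
  ],
)

```text
clock: 9.5
tcp_pos: [0.3548, 0.2819, 0.0214]
orientation: [-0.001, 0.698, 0.716, -0.004]
wrist_force: [-2.7, -1.3, 6.0]
finger_gap: 0.0087
grip_force: 60.1
```

```bash
python3 -c "
from h import *
goto([.356,.2824,.0215],np.pi/2+.026);s=telemetry.get_state();print(s['wrist_force'],s['ft_torque'])"
```

```text
shift [0.5, 1.2, -0.1] rot [-0.0077, 0.0048, 0.0] tcp [0.3548 0.2819 0.0214] t 9.5
[-2.66197048 -1.33066141  6.00411106] [-0.09357335  0.1422658  -0.00883178]
```

Call:
step_arm(
  moves=[
    [[0,3,0],[0.006,-0.003,0],4],
    [[0,6,0],[0.006,-0.003,0],4],
    [[0,9,0],[0.006,-0.003,0],4],
    [[0.2,12,0],[0.006,-0.003,0],4],
    [[0.3,15,0],[0.006,-0.003,0],4],
    [[0.3,18,0],[0.006,-0.003,0],4],
    [[0.3,20,0],[0.006,-0.003,0],4],
    [[0.3,20,0],[0.006,-0.003,0],4],
  ],
)

```text
clock: 10.17
tcp_pos: [0.375, 0.283, 0.0215]
orientation: [-0.002, 0.698, 0.716, -0.007]
wrist_force: [-3.2, -0.5, 6.6]
finger_gap: 0.0087
grip_force: 60.3
```

```bash
python3 - <<'E'
from h import *
import pickle
goto([.4015,.2836,.0215],np.pi/2+.026);s=telemetry.get_state();print(s['wrist_force'],s['ft_torque'])
p=imaging.camera_params("wrist");im=imaging.read_camera("wrist")[:,:,::-1]
cv2.imwrite("pics/w4.png",im);pickle.dump(p,open("w4.pkl","wb"))
cv2.imwrite("pics/w4c.png",cv2.resize(im[60:330,240:590],None,fx=2.2,fy=2.2,interpolation=cv2.INTER_CUBIC))
E
```

```text
shift [-0.1, 26.5, -0.4] rot [-0.0135, 0.007, 0.0003] tcp [0.375  0.283  0.0215] t 10.1667
[-3.24808414 -0.502894    6.59660654] [ 0.12498573  0.0529017  -0.00546887]
```

View pics/w4c.png

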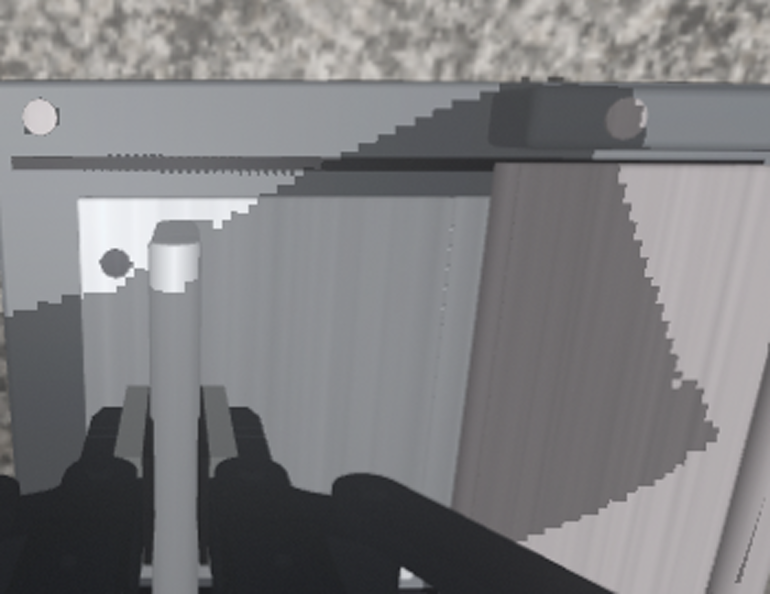

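The strip's front edge is already under the flap, its left edge (crop row 197) parallel to the deck line (row 161). The flap edge runs from about (495,165) to (455,505). I check centring and depth numerically.

```bash
python3 - <<'E'
from h import *
import pickle
p=pickle.load(open("w4.pkl","rb"));im=cv2.imread("pics/w4.png");g=gray(im)
c=lambda x,y:(240+(x+.5)/2.2-.5,60+(y+.5)/2.2-.5)
for n,a,b,z,w in(("deck left side",c(5,80),c(480,80),.010,4),("plate left",c(270,197),c(430,197),.0135,3),("plate rear",c(79,200),c(84,400),.014,3),("flap front",c(495,170),c(455,500),.023,3),("line",c(15,162),c(300,161),.010,3),("deck front",c(2,190),c(14,450),.010,2)):
    e=edge(g,a,b,w);X=onz(p,e,z)[:,:2];d=X[1]-X[0];print(n,X.round(4).tolist(),np.degrees(np.arctan2(d[1],d[0])).round(2))
E
```

```text
deck left side [[0.3372, 0.3577], [0.4399, 0.3601]] 1.37
plate left [[0.3958, 0.3341], [0.431, 0.3351]] 1.72
plate rear [[0.3533, 0.3321], [0.3543, 0.2844]] -88.87
flap front [[0.4397, 0.3418], [0.4418, 0.2658]] -88.44
line [[0.3388, 0.3407], [0.4023, 0.3427]] 1.77
deck front [[0.3353, 0.3334], [0.3352, 0.2683]] -90.12
```

Call:
step_arm(
  moves=[
    [[0,4,0],[0,0,0],4],
    [[0,8,0],[0,0,0],4],
    [[0,12,0],[0,0,0],4],
    [[0,16,0],[0,0,0],4],
    [[0,20,0],[0,0,0],4],
    [[0,23,0],[0,0,0],4],
    [[0,26,0],[0,0,0],4],
    [[0,26,0],[0,0,0],4],
  ],
)

```text
clock: 10.88
tcp_pos: [0.4007, 0.2838, 0.0215]
orientation: [-0.002, 0.698, 0.716, -0.007]
wrist_force: [-4.3, -0.3, 10.5]
finger_gap: 0.0089
grip_force: 60.9
```

```bash
python3 - <<'E'
from h import *
goto([.4015,.2836,.0215],np.pi/2+.026);s=telemetry.get_state();print(s['wrist_force'],s['ft_torque'])
E
```

```text
shift [-0.2, 0.8, -0.1] rot [-0.0138, 0.0067, 0.0004] tcp [0.4007 0.2838 0.0215] t 10.8833
[-4.280661   -0.28167279 10.49331725] [ 0.13882707  0.42723437 -0.00652273]
```

Call:
step_arm(
  moves=[
    [[0,0,0],[0,0,0],4],
    [[0,0,0],[0,0,0],4],
    [[0,0,0],[0,0,0],4],
    [[0,0,0],[0,0,0],4],
    [[0,0,0],[0,0,0],4],
    [[0,0,0],[0,0,0],4],
  ],
)

```text
clock: 11.38
tcp_pos: [0.4008, 0.2838, 0.0215]
orientation: [-0.002, 0.698, 0.716, -0.007]
wrist_force: [-4.9, -0.7, 9.9]
finger_gap: 0.0085
grip_force: 60.8
```

```bash
python3 - <<'E'
from h import *
import pickle
goto([.4015,.2836,.0215],np.pi/2+.026);s=telemetry.get_state();print(s['wrist_force'],s['ft_torque'])
p=imaging.camera_params("wrist");im=imaging.read_camera("wrist")[:,:,::-1]
cv2.imwrite("pics/w5.png",im);pickle.dump(p,open("w5.pkl","wb"))
D=np.array([.4285,.2843,0]);Rz=R.from_euler('z',.026).as_matrix()
print("pred flap front L/C, plate rear-left, deck lines px",proj(p,[D+Rz@q for q in([.015,.055,.023],[.015,0,.023],[-.0485,.05,.014],[.015,.05,.013])]).round(1).tolist())
cv2.imwrite("pics/w5c.png",cv2.resize(im[60:330,200:550],None,fx=2.2,fy=2.2,interpolation=cv2.INTER_CUBIC))
E
```

```text
shift [-0.3, 0.7, -0.0] rot [-0.0133, 0.0067, 0.0004] tcp [0.4008 0.2838 0.0215] t 11.3833
[-4.86877087 -0.71219269  9.85077036] [0.13198486 0.41315385 0.00787042]
pred flap front L/C, plate rear-left, deck lines px [[411.3, 141.9], [402.1, 253.5], [274.3, 150.4], [404.7, 150.6]]
```

View pics/w5c.png

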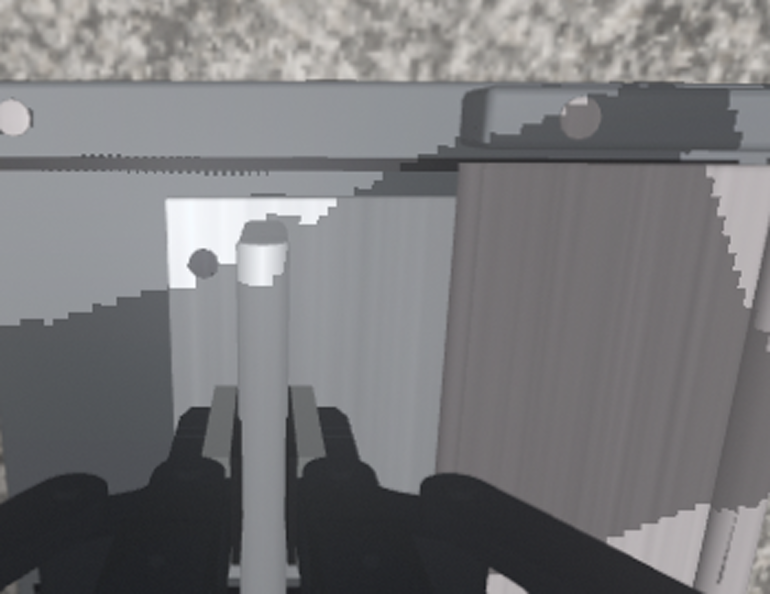

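The final view shows the strip square and central: its left edge (row 197) is still parallel to the deck line. The flap is level over about 31-33 mm of it, with a steady push of about 10 N. Handing in.

```bash
python3 -c "
from workcell import env
print(env.hand_in())"
```

```text
the job is handed in; nothing more can be done
None
```

The job is handed in with the strip still held and pressed on the deck at about 10 N: roughly 32 mm of it is under the flap, square and central, and the flap looks level in the last view. The hand-in returned no verdict.

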